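Clamp the circuit board and press its pin header home

TASK

Lock the circuit board in the press fixture by turning the yellow clamp knob clockwise (seen from above) until it clicks past its detent and sits at the green mark. Only then swing the press's red-handled lever down to its stop, so that the pin header is pressed home into the board, and let the lever return to the top. Leave the clamp locked and the other things on the bench where they are.

Things in the scene. Friction and masses are not known exactly. Their poses are not given: they have to be found in the camera images.
- fixture: Board press, fixed, place varies: grey plate 220 (x) x 360 (y) x 15 mm, origin under its centre, z up. Brown board at y -30 to 130. Green column (top 220) at x 68 to 108, y 90; its head (top 185, hinge cheeks 225 mm) overhangs the board to x -17. Clamp knob's axis at x -30, y -110 mm. Behind the plate (+x side) stand an open parts box and an iron stand, fixed, up to 100 mm high.
- clamp_knob_grip (a point): On the knob's vertical axis, 86 mm above the bench, turning with it. Knob: yellow bar 100 (this x) x 18 (this y) mm, top 99 mm up, over a black disc (radius 30, top 63 mm up) and a grey drum (radius 36 mm). A black line marks the bar's -x end; it starts near the red dot (open) of the flange, whose heading varies; green dot: locked. Pinch across the bar from above, or push an end round.
- clamp_knob (a joint): Knob angle (rad), growing clockwise seen from above; stops at 0 and 1.5. Starts between 0 and 0.2 (red dot at 0.1). It turns freely (friction 0.03 N m) to 0.28, then a spring ball detent resists with up to 0.2 N m, crest at 0.75; short of that it springs back to 0.28, beyond it snaps by itself to 1.2 or more and stays there (locked; green dot at 1.35).
- press_lever_grip (a point): Centre of the lever's red T-bar: level round bar 28 mm thick, 90 mm long, along the fixture's y; push it down or pinch it from above. 150 mm from the hinge on a steel rod 16 mm thick. 266 mm above the bench at rest, 178 mm at the stop; it swings in an arc in the fixture's x-z plane.
- press_lever_hinge (a point): Centre of the lever's hinge in the press head, 205 mm above the bench (fixture x 50, y 90 mm); the hinge axis is the fixture's y axis. The lever runs from here towards the fixture's -x side.
- press_lever (a joint): Lever angle (rad), growing as it is pushed down. 0: rest, arm 0.42 rad above level, pointing to the fixture's -x side; 0.6: lower stop, 0.18 rad below level. A spring lifts it back: about 2 N at the T-bar at rest, 8 N at the stop. It drives the ram down 40 mm per rad.
- header (a joint): How far the black pin header (14 x 60 x 12 mm, under the ram) has been pressed into the board, in m: 0 at the start, 0.005 fully home. It stays where the ram leaves it; the ram reaches it at a lever angle of about 0.48.
- wire_spool: Bystander: black wire spool, 64 mm across, 65 mm high, standing; origin under its centre.
- pliers: Bystander: pliers with red handles, 150 mm long (x), 58 mm wide, 14 mm high, lying flat; origin on the bench near the pivot.
- screwdriver: Bystander: orange-handled screwdriver, 190 mm long (x), 26 mm thick; origin under its middle.
- flux_jar: Bystander: amber jar with white cap, 44 mm across, 45 mm high, standing on the fixture's plate (15 mm above the bench) between knob and lever; origin under its centre.
- meter: Bystander: yellow hand meter 170 x 80 x 36 mm, lying flat; origin under its centre.

How it is judged:
By the outcome, as a careful person would: the job done as asked, in the order asked, and still so for the second after the job is handed in, with the robot touching nothing.
It also fails if it takes over 58 s, if anything falls off the work surface, if the arm or the gripper's body presses on something with over 40 N, if the wrist force passes 120 N, or if a joint passes its speed limit or range.

ROBOT

A 7-joint arm with a two-finger parallel gripper is mounted at the origin on the work surface. World frame = base frame: x ahead of the robot, y to its left, z up, the work surface at z = 0. Lengths are in m, angles in rad, forces in N, time in s.
With the tool pointing down it reaches from about 0.425 to 0.95 m from the base axis. Payload 4.7 kg.
Tool frame: the origin (TCP) lies midway between the tips of the shut fingers; the grasp point (between the pads) lies 19 mm behind it; z points along the fingers, x is the direction in which the jaws open and shut, and the axes are right-handed (so a half turn about z gives the same grasp; the last joint's range is limited). The gripper opens to 85 mm and grips with 20 to 120 N. Pads are 22 mm wide; open, the fingers measure 114 mm over their backs; the gripper's body (76 mm by 85 mm) begins 54 mm behind the grasp point. The pads swing forward as they close: fully open they stand 13 mm farther back than shut.
Start: joints at [-1.205, 0.469, -0.049, 1.532, 0.024, 1.141, -0.082], TCP at [0.26, 0.623, 0.231] pointing down, gripper open.
Joint ranges: [-2.59, 2.59], [-0.33, 1.99], [-1.39, 1.29], [0.1, 2.45], [-1.04, 4.18], [0.21, 1.99], [-2.66, 2.66]. Speed limits (rad/s): [2.57, 2.57, 3.14, 3.14, 3.14, 3.14, 3.14].

INTERFACE

Orientations are given as a unit quaternion [w, x, y, z].
In Python, from rig import status, capture, order, nets gives the robot as it stands.
- The arm moves only by the shell command python3 -m creep 'ROWS' [FORCE]. ROWS is a JSON object of lists of equal length, an entry for each row: "xyz": the shift along the tool's x, y, z in m, a list of three; "angular": the turn, a rotation vector about the tool's x, y, z in degrees, a list of three; "grip": the closure, from -1 (fully open) to 1 (shut). In form: {"xyz": [[tx, ty, tz], ...], "angular": [[ax, ay, az], ...], "grip": [grip, ...]}. A call has 1 to 12 rows; each row shifts and turns the commanded pose from where the row before left it, along the tool's axes as they then stand; what a row does not reach is not made up. A row lasts 1/8 s, in which the tool goes at most 62.5 mm and 10.7 degrees, less where a joint would pass 70% of its speed; a pose out of reach is approached as far as the arm can. A call is refused whole if a number of a shift passes 0.0625 or a number of a turn 10.7, either way. A call with a gripper value outside its range is refused whole. The fingers move at their own pace and stop on an object; FORCE is the grip in N (left out, the last holds). Time passes only in rows, so rows that do not move let the fingers close. It gives the time, the measured TCP pose, the force and the opening at its end, in the units of the state.
- status.sense(): the state, without advancing time (a new reading comes with each control period).
- capture(name): name is "scene" or "top"; returns a dict with "image" (384x512x3 uint8, blue, green, red), "fx", "fy", "cx", "cy" (pixels), "rvec" (rotation vector, rad) and "tvec" (3), from world to camera coordinates, as OpenCV has them. Camera axes: x right, y down, z forward; pixel columns grow to the right and rows downward; lengths in m; the calibration is good to about 2 mm. A picture is of the moment at which its call begins. There is no depth.
- order.hand_in(): hands the job in, once; it reports no verdict.
Trained networks look in a picture, given as the dict that the camera call returned (one of the last four; its "shot" number tells which), for a name from the list of things; names that differ only in an ending like _2 or _b are one class to them, and where a whole thing is asked for, a point or a joint stands for the part that bears it (a point fixed in the world has none). Each returns a list of dicts, best first, with "confidence" (0 to 1); they miss things now and then, are a little off and sometimes report something else, mostly with a low value. They report only what shows in the picture. A call takes as long as a camera call.
- nets.search_frame(name, picture): "rect" ([centre column, centre row, width, height] in pixels, round what is visible of it).
- nets.outline_of(name, picture): "mask" (384x512 bool, what is visible of it) and "rect" ([centre column, centre row, width, height] in pixels, round what is visible of it).
- nets.spot_point(name, picture): "position" ([column, row] in pixels: a listed point, or the origin of a listed thing).
The state is a dict: "t": time; "joint_pos": joint angles; "qvel": joint speeds; "joint_torque": joint torques, N m; "tcp_pos": TCP position; "orientation": TCP orientation; "contact_force": force on the tool from outside, world axes, zero at the start; "torque": the same for the moment, N m; "width": finger opening in m.
Only numpy, scipy, OpenCV 4.12 (cv2) and the standard library are available. Lean on these libraries where they do the work, as an engineer would, in place of code of your own. Each camera call takes 0.05 s, during which the arm holds its last target. There are 200 camera calls.

## Working session

There is one attempt and no reset: what is moved stays moved. The work goes in short steps, Python scripts to look and compute and a shell command to move; the robot and the scene stay as the last step left them, time stands still between calls to the robot, and variables do not carry over. Pictures are saved under pics/ and viewed, about 8 in all and at most 12, crops included, and the job is handed in when it is done.

```bash
mkdir -p pics; ls
cat > h.py <<'E'
import numpy as np, cv2
from rig import status, capture, order, nets
from scipy.spatial.transform import Rotation as R
def ray(p,uv):
    K=np.array([[p['fx'],0,p['cx']],[0,p['fy'],p['cy']],[0,0,1.]])
    Rm=cv2.Rodrigues(np.array(p['rvec'],float))[0]; t=np.array(p['tvec'],float).ravel()
    return -Rm.T@t, Rm.T@np.linalg.inv(K)@np.array([uv[0],uv[1],1.])
def atz(p,uv,z):
    c,d=ray(p,uv); return c+d*(z-c[2])/d[2]
def proj(p,X):
    K=np.array([[p['fx'],0,p['cx']],[0,p['fy'],p['cy']],[0,0,1.]])
    return cv2.projectPoints(np.array(X,float).reshape(-1,1,3),np.array(p['rvec'],float),np.array(p['tvec'],float),K,None)[0].reshape(-1,2)
E
python3 - <<'E'
from h import *
s=status.sense(); print({k:np.round(v,3) for k,v in s.items()})
P={n:capture(n) for n in('scene','top')}
Z={'clamp_knob_grip':.086,'press_lever_grip':.266,'press_lever_hinge':.205,'fixture':0,'flux_jar':.015,'wire_spool':0,'pliers':0,'screwdriver':0,'meter':0}
for n,p in P.items():
    cv2.imwrite(f'pics/{n}0.png',p['image'])
    print(n,'cam',ray(p,(256,192))[0].round(3))
    for k,z in Z.items():
        for r in nets.spot_point(k,p)[:2]:
            print(k,np.round(r['position'],1),round(r['confidence'],2),atz(p,r['position'],z).round(3))
E
```

```text
pics
{'t': np.float64(0.0), 'joint_pos': array([-1.205,  0.469, -0.049,  1.534,  0.024,  1.141, -0.082]), 'qvel': array([-0.001,  0.001,  0.   , -0.001,  0.   , -0.001,  0.001]), 'joint_torque': array([ 1.0000e-03, -5.1033e+01, -4.7000e-02, -2.3771e+01,  1.1000e-02,
        7.0000e-03,  0.0000e+00]), 'tcp_pos': array([0.259, 0.623, 0.23 ]), 'orientation': array([ 0.001,  0.832,  0.555, -0.001]), 'contact_force': array([-0.304, -0.198,  0.716]), 'torque': array([-0.007, -0.027,  0.038]), 'width': np.float64(0.085)}
scene cam [ 0.991 -0.253  0.947]
clamp_knob_grip [228.9 237. ] 0.77 [ 0.579 -0.009  0.086]
press_lever_grip [274.7 136. ] 0.85 [0.487 0.207 0.266]
press_lever_hinge [307.5 179.9] 0.93 [0.617 0.218 0.205]
fixture [267.4 232.4] 0.9 [ 0.593  0.118 -0.   ]
flux_jar [243.9 215.7] 0.8 [0.511 0.09  0.015]
flux_jar [232.6 236.2] 0.24 [0.549 0.022 0.015]
pliers [268.5 231.2] 0.63 [0.591 0.123 0.   ]
pliers [271.4 140.1] 0.26 [0.3   0.364 0.   ]
meter [338.4 163.8] 0.78 [ 0.523  0.482 -0.   ]
top cam [0.339 0.103 1.222]
clamp_knob_grip [284.9 178. ] 0.86 [0.585 0.004 0.086]
press_lever_grip [223.8 198.8] 0.62 [0.493 0.187 0.266]
press_lever_hinge [215.5 158.9] 0.68 [0.622 0.216 0.205]
fixture [253.3 179.1] 0.81 [0.603 0.107 0.   ]
flux_jar [261.3 202.6] 0.44 [0.517 0.081 0.015]
wire_spool [318.2 167.1] 0.84 [ 0.64  -0.122  0.   ]
pliers [262.  233.6] 0.65 [0.413 0.082 0.   ]
screwdriver [178.9 191.8] 0.8 [0.564 0.366 0.   ]
meter [146.7 205.3] 0.59 [0.52  0.477 0.   ]
```

Run:
```python
import cv2
a=cv2.imread('pics/scene0.png')[80:300,150:400];b=cv2.imread('pics/top0.png')[100:270,120:360]
cv2.imwrite('pics/a.png',cv2.resize(a,None,fx=2.7,fy=2.7,interpolation=2));cv2.imwrite('pics/b.png',cv2.resize(b,None,fx=3.3,fy=3.3,interpolation=2))
```

```text
(no output)
```

View pics/a.png

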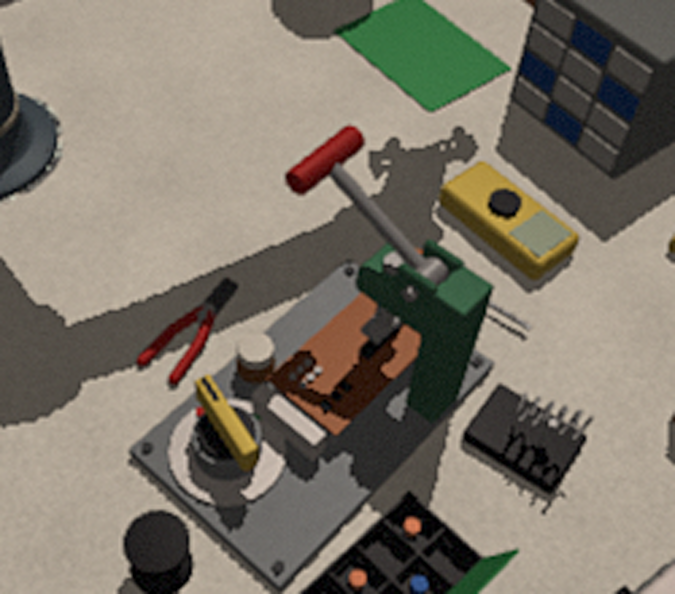

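View pics/b.png

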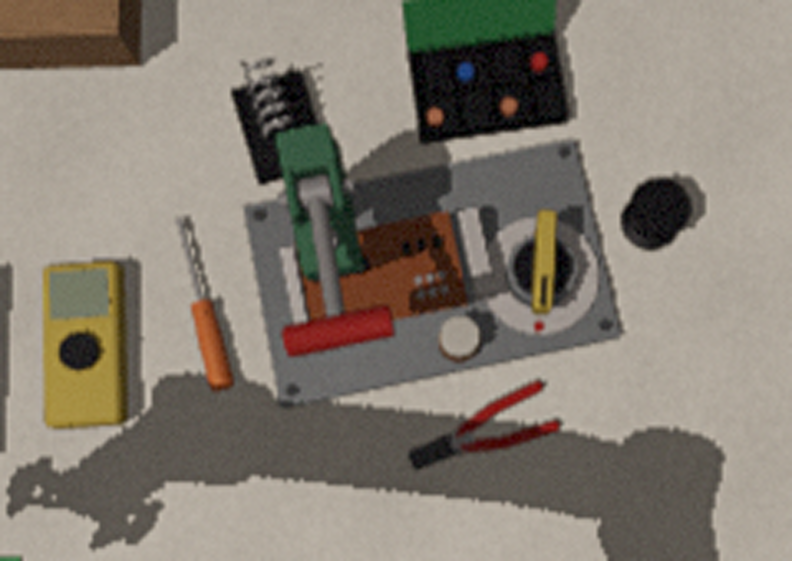

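```bash
cat > m.py <<'E'
from h import *
from scipy.optimize import least_squares
p=capture('top'); s=status.sense()
f=lambda u,v:np.array([120+u/3.3-.35,100+v/3.3-.35])
C=np.array([atz(p,f(*q),.015)[:2] for q in[(247,204),(577,141),(622,333),(277,407)]])
L=np.array([[.11,.18],[.11,-.18],[-.11,-.18],[-.11,.18]])
T=lambda x,l:np.array(l)@np.array([[np.cos(x[2]),np.sin(x[2])],[-np.sin(x[2]),np.cos(x[2])]])+x[:2]
r=least_squares(lambda x:(T(x,L)-C).ravel(),[.6,.1,0]);x=r.x
print('fix',x.round(4),'res mm',(r.fun*1e3).round(1))
print('knob',T(x,[-.03,-.11]).round(4),'tbar',T(x,[.05-.15*np.cos(.42),.09]).round(4),'stop',T(x,[.05-.15*np.cos(.18),.09]).round(4),'hinge',T(x,[.05,.09]).round(4))
a,b=atz(p,f(546,211),.099),atz(p,f(540,313),.099)
d=(a-b)[:2];print('bar',a.round(4),b.round(4),'mid',((a+b)/2).round(4),'len',np.linalg.norm(d),'heading',np.degrees(np.arctan2(d[1],d[0])))
print('tcp',s['tcp_pos'],'R\n',R.from_quat(s['orientation'],scalar_first=True).as_matrix().round(3))
E
python3 m.py
```

```text
fix [0.592  0.1173 0.1747] res mm [ 1.5  3.6  3.8 -0.1 -5.3 -0.8 -0.  -2.8]
knob [0.5816 0.0037] tbar [0.4907 0.1908] stop [0.4803 0.1889] hinge [0.6256 0.2146]
bar [0.6302 0.0026 0.099 ] [0.5291 0.0123 0.099 ] mid [0.5796 0.0074 0.099 ] len 0.10157803216438518 heading -5.484202721213309
tcp [0.25959938 0.62310412 0.23134665] R
 [[ 0.385  0.923  0.   ]
 [ 0.923 -0.385  0.   ]
 [ 0.    -0.    -1.   ]]
```

```bash
python3 -m creep '{"xyz":[[0,0,-0.06],[0,0,-0.06],[0,0,-0.06]],"angular":[[0,0,-5.7],[0,0,-5.7],[0,0,-5.7]],"grip":[-1,-1,-1]}' && python3 -m creep '{"xyz":[[-0.0487,0.0315,0],[-0.0487,0.0315,0],[-0.0487,0.0315,0],[-0.0487,0.0315,0],[-0.0487,0.0315,0],[-0.0487,0.0315,0],[-0.0487,0.0315,0],[-0.0487,0.0315,0],[-0.0487,0.0315,0],[-0.0487,0.0315,0],[-0.0487,0.0315,0],[-0.0487,0.0315,0]],"angular":[[0,0,0],[0,0,0],[0,0,0],[0,0,0],[0,0,0],[0,0,0],[0,0,0],[0,0,0],[0,0,0],[0,0,0],[0,0,0],[0,0,0]],"grip":[-1,-1,-1,-1,-1,-1,-1,-1,-1,-1,-1,-1]}'
```

```text
t: 1.42
tcp_pos: [0.2595, 0.6229, 0.4134]
orientation: [-0.0, 0.739, 0.673, 0.0]
contact_force: [-0.1, 1.0, 0.6]
width: 0.0853
t: 2.92
tcp_pos: [0.5802, 0.0035, 0.4116]
orientation: [0.0, 0.74, 0.672, 0.0]
contact_force: [0.6, 0.1, 0.0]
width: 0.0855
```

```bash
python3 -m creep '{"xyz":[[0.001,0.001,0.058],[0,0,0.058],[0,0,0.058],[0,0,0.058],[0,0,0.058],[0,0,0.03],[0,0,0.02],[0,0,0]],"angular":[[0,0,0],[0,0,0],[0,0,0],[0,0,0],[0,0,0],[0,0,0],[0,0,0],[0,0,0]],"grip":[-1,-1,-1,-1,-1,-1,-1,-1]}' 30
python3 - <<'E'
from h import *
a=capture('scene')['image'][190:290,170:290];b=capture('top')['image'][130:230,230:350]
cv2.imwrite('pics/c.png',cv2.resize(np.hstack([a,b]),None,fx=3.3,fy=3.3,interpolation=2))
E
```

```text
t: 3.92
tcp_pos: [0.5796, 0.006, 0.0699]
orientation: [-0.001, 0.74, 0.672, -0.001]
contact_force: [0.0, -0.4, 0.6]
width: 0.0849
```

View pics/c.png

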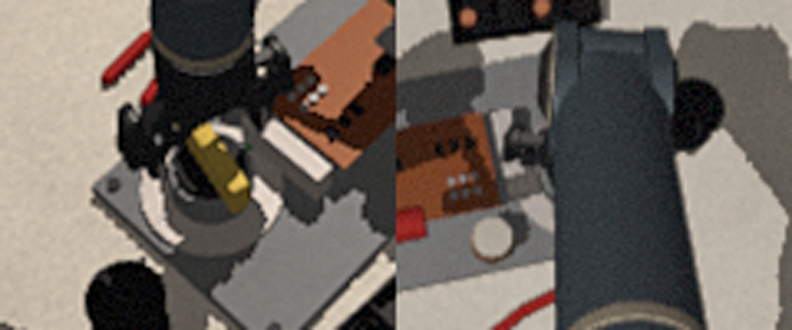

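The scene view shows the bar (~215,165) between the open fingers, with the jar clear of them. Closing.

```bash
python3 -m creep '{"xyz":[[0,0,0],[0,0,0],[0,0,0],[0,0,0],[0,0,0],[0,0,0]],"angular":[[0,0,0],[0,0,0],[0,0,0],[0,0,0],[0,0,0],[0,0,0]],"grip":[0.6,1,1,1,1,1]}' 30; python3 -c "
from h import *
s=status.sense();print(s['joint_pos'].round(3),s['torque'].round(2))"
```

```text
t: 4.78
tcp_pos: [0.5808, 0.0055, 0.0717]
orientation: [0.0, 0.74, 0.672, -0.0]
contact_force: [-0.9, -1.3, 5.9]
width: 0.0174
[-0.283  0.511  0.265  1.918 -0.191  0.737  1.566] [-0.28  0.38 -0.01]
```

```bash
python3 -m creep '{"xyz":[[0,0,0],[0,0,0],[0,0,0],[0,0,0]],"angular":[[0,0,6],[0,0,6],[0,0,6],[0,0,6]],"grip":[1,1,1,1]}'; python3 -m creep '{"xyz":[[0,0,0],[0,0,0],[0,0,0],[0,0,0],[0,0,0],[0,0,0],[0,0,0],[0,0,0],[0,0,0]],"angular":[[0,0,6],[0,0,6],[0,0,6],[0,0,6],[0,0,6],[0,0,6],[0,0,6],[0,0,6],[0,0,0]],"grip":[1,1,1,1,1,1,1,1,1]}'; python3 -c "
from h import *
s=status.sense();print(s['joint_pos'].round(3),s['torque'].round(2),R.from_quat(s['orientation'],scalar_first=True).as_matrix().round(3))"
```

```text
t: 5.28
tcp_pos: [0.581, 0.0063, 0.0717]
orientation: [-0.0, 0.865, 0.503, 0.0]
contact_force: [-1.6, 0.4, 5.3]
width: 0.0175
t: 6.4
tcp_pos: [0.5823, 0.0072, 0.0718]
orientation: [-0.0, 0.994, 0.11, 0.002]
contact_force: [2.4, 2.4, 2.4]
width: 0.0176
[-0.525  0.566  0.597  1.93  -0.447  0.776  0.545] [ 0.45 -0.62  0.01] [[ 0.976  0.218  0.003]
 [ 0.218 -0.976  0.001]
 [ 0.003 -0.    -1.   ]]
```

```bash
python3 -m creep '{"xyz":[[0,0,0],[0,0,0],[0,0,0],[0,0,-0.04],[0,0,-0.06],[0,0,-0.06],[0,0,-0.06],[0,0,-0.06],[0,0,-0.05]],"angular":[[0,0,0],[0,0,0],[0,0,0],[0,0,0],[0,0,0],[0,0,0],[0,0,0],[0,0,0],[0,0,0]],"grip":[-0.3,-1,-1,-1,-1,-1,-1,-1,-1]}'
python3 - <<'E'
from h import *
a=capture('scene')['image'][80:290,170:330];b=capture('top')['image'][100:310,190:350]
cv2.imwrite('pics/d.png',cv2.resize(np.hstack([a,b]),None,fx=2.5,fy=2.5,interpolation=2))
E
```

```text
t: 7.52
tcp_pos: [0.5804, 0.0054, 0.4037]
orientation: [-0.0, 0.994, 0.109, 0.001]
contact_force: [0.9, 0.2, 0.1]
width: 0.0858
```

View pics/d.png

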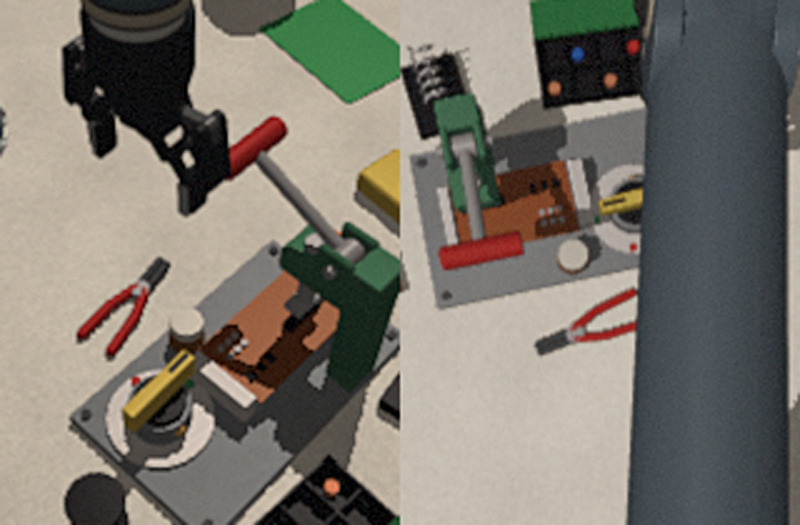

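The marked end of the yellow bar sits beside the green dot (scene crop ~185,375), and the jar hasn't moved. Next is the lever.

```bash
python3 -m creep '{"xyz":[[-0.0117,-0.05,0],[-0.0117,-0.05,0],[-0.0117,-0.05,0],[-0.0117,-0.05,0],[0,0,0.04],[0,0,0.04],[0,0,0]],"angular":[[0,0,0],[0,0,0],[0,0,0],[0,0,0],[0,0,2.6],[0,0,0],[0,0,0]],"grip":[1,1,1,1,1,1,1]}' 60
python3 - <<'E'
from h import *
P={n:capture(n) for n in('scene','top')}
s=status.sense();tc=s['tcp_pos'];print(tc)
im=[]
for n,p in P.items():
    for r in nets.spot_point('press_lever_grip',p)[:1]: print(n,np.round(r['position'],1),round(r['confidence'],2),atz(p,r['position'],.266).round(3))
    for r in nets.outline_of('press_lever_grip',p)[:1]: print(n,'mask',np.round(r['rect'],1))
    i=p['image'].copy(); u=proj(p,[tc,[.491,.190,.266]]); print(n,u.round(1))
    im.append(cv2.resize(i[100:250,190:340] if n=='top' else i[80:230,200:350],None,fx=2.6,fy=2.6,interpolation=2))
p=P['top'];print('b mid',atz(p,(222.2,200),.266),'scene',atz(P['scene'],(270.4,138.5),.266))
cv2.imwrite('pics/e.png',np.hstack(im))
E
```

```text
t: 8.5
tcp_pos: [0.4895, 0.1903, 0.3182]
orientation: [0.002, 0.996, 0.086, -0.003]
contact_force: [-0.1, -0.3, -0.0]
width: 0.0001
[0.49220568 0.19091899 0.32196675]
scene [271. 133.] 0.58 [0.473 0.206 0.266]
scene [[272.3 123.8]
 [270.4 139.6]]
top [[220.3 195.7]
 [222.7 199.6]]
b mid [0.48983634 0.19138074 0.266     ] scene [0.48794844 0.19244259 0.266     ]
```

View pics/e.png

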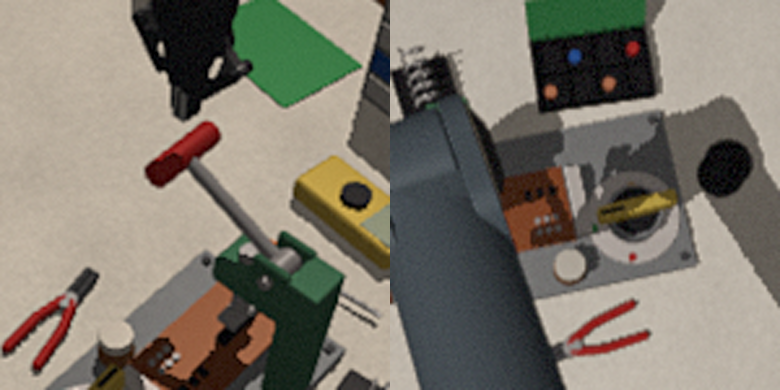

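```bash
python3 -m creep '{"xyz":[[0,0,0.018],[0,0,0.018],[-0.005,0,0.018],[-0.004,0,0.018],[-0.003,0,0.018],[-0.001,0,0.012],[0.001,0,0.01],[0,0,0]],"angular":[[0,0,0],[0,0,0],[0,0,0],[0,0,0],[0,0,0],[0,0,0],[0,0,0],[0,0,0]],"grip":[1,1,1,1,1,1,1,1]}'
python3 - <<'E'
from h import *
i=capture('scene')['image'][80:230,200:350]
cv2.imwrite('pics/f.png',cv2.resize(i,None,fx=3,fy=3,interpolation=2))
E
```

```text
t: 9.8
tcp_pos: [0.4797, 0.1892, 0.2098]
orientation: [-0.0, 0.996, 0.086, -0.001]
contact_force: [-4.5, -0.4, 6.6]
width: -0.0002
```

View pics/f.png

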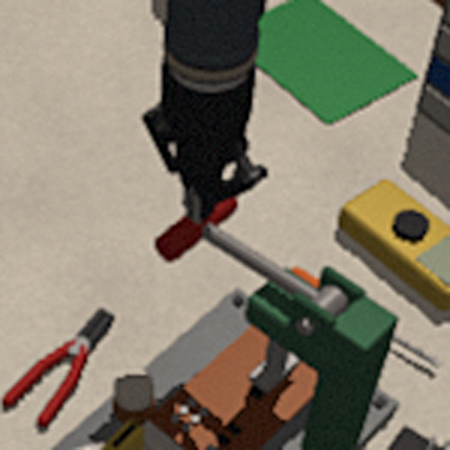

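```bash
python3 -m creep '{"xyz":[[-0.002,0,0.006],[-0.001,0,0.006],[0,0,0.006],[0,0,0]],"angular":[[0,0,0],[0,0,0],[0,0,0],[0,0,0]],"grip":[1,1,1,1]}'
```

```text
t: 10.35
tcp_pos: [0.48, 0.1893, 0.1935]
orientation: [-0.001, 0.996, 0.086, 0.003]
contact_force: [0.1, 0.4, 7.4]
width: -0.0
```

```bash
python3 -m creep '{"xyz":[[0,0,0.003],[0,0,0]],"angular":[[0,0,0],[0,0,0]],"grip":[1,1]}'; python3 -m creep '{"xyz":[[0,0,0.003],[0,0,0]],"angular":[[0,0,0],[0,0,0]],"grip":[1,1]}'; python3 -m creep '{"xyz":[[0,0,0.003],[0,0,0],[0,0,0]],"angular":[[0,0,0],[0,0,0],[0,0,0]],"grip":[1,1,1]}'
```

```text
t: 10.6
tcp_pos: [0.4802, 0.1894, 0.192]
orientation: [-0.002, 0.996, 0.086, 0.003]
contact_force: [-2.3, -1.3, 15.2]
width: 0.0001
t: 10.85
tcp_pos: [0.4804, 0.1894, 0.1916]
orientation: [-0.003, 0.996, 0.086, 0.003]
contact_force: [-9.3, -2.8, 36.4]
width: 0.0
t: 11.22
tcp_pos: [0.4805, 0.1895, 0.1913]
orientation: [-0.004, 0.996, 0.086, 0.003]
contact_force: [-16.9, -5.9, 56.1]
width: 0.0001
```

The height has stalled at 0.191 while the force climbed to 56 N, so the lever is on its stop. I'll follow it back up.

```bash
python3 -m creep '{"xyz":[[0,0,-0.01],[0,0,-0.012],[0.001,0,-0.015],[0.003,0,-0.015],[0.004,0,-0.015],[0.004,0,-0.015],[0.002,0,-0.015],[0,0,-0.02],[0,0,-0.06],[0,0,-0.06],[0,0,0]],"angular":[[0,0,0],[0,0,0],[0,0,0],[0,0,0],[0,0,0],[0,0,0],[0,0,0],[0,0,0],[0,0,0],[0,0,0],[0,0,0]],"grip":[1,1,1,1,1,1,1,1,1,1,1]}' && python3 -m creep '{"xyz":[[-0.03,-0.05,0],[-0.03,-0.05,0],[-0.03,-0.05,0],[-0.03,-0.05,0],[-0.03,-0.05,0],[-0.02,-0.05,0],[0,-0.05,0],[0,-0.05,0],[0,0,0]],"angular":[[0,0,0],[0,0,0],[0,0,0],[0,0,0],[0,0,0],[0,0,0],[0,0,0],[0,0,0],[0,0,0]],"grip":[1,1,1,1,1,1,1,1,1]}'
python3 - <<'E'
from h import *
P={n:capture(n) for n in('scene','top')}
for n,p in P.items():
    r=nets.spot_point('press_lever_grip',p)[:1]; print(n,r and r[0]['position'], 'expect',proj(p,[.491,.190,.266]).round(1))
    k=nets.outline_of('clamp_knob',p)[:1]; print(k and k[0]['rect'])
a=P['scene']['image'][100:300,170:370];b=P['top']['image'][110:260,170:330]
cv2.imwrite('pics/g.png',cv2.resize(a,None,fx=3,fy=3,interpolation=2));cv2.imwrite('pics/h.png',cv2.resize(b,None,fx=4,fy=4,interpolation=2))
E
```

```text
t: 12.6
tcp_pos: [0.4921, 0.1908, 0.4236]
orientation: [-0.002, 0.996, 0.086, 0.003]
contact_force: [0.4, 0.1, -1.1]
width: 0.0001
t: 13.72
tcp_pos: [0.2513, 0.5583, 0.4154]
orientation: [0.003, 0.996, 0.089, -0.002]
contact_force: [0.1, -0.5, -0.8]
width: 0.0005
scene [270.4, 140.8] expect [[270.4 139.6]]
[232.6, 235.6, 29.9, 31.4]
top [220.2, 199.7] expect [[222.7 199.6]]
[284.2, 182.6, 32.3, 19.4]
```

View pics/g.png

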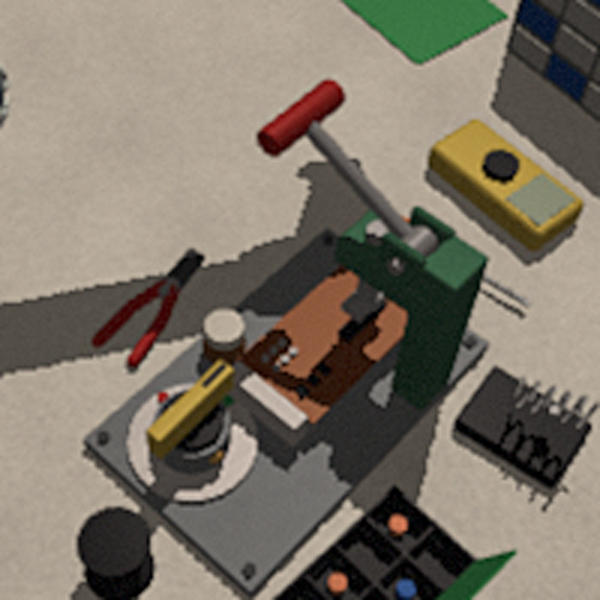

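View pics/h.png

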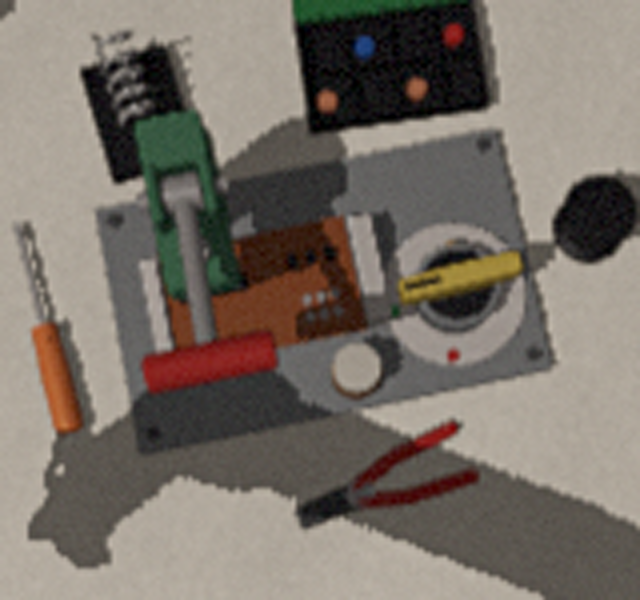

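Run:
```python
from h import *
p=capture('top'); f=lambda u,v:(170+u/4-.375,110+v/4-.375)
hd=lambda d:np.degrees(np.arctan2(d[1],d[0])).round(1)
a,b=atz(p,f(401,289),.099),atz(p,f(521,265),.099);print('bar heading of marked end',hd(a-b),'mid',(a+b)/2)
for z in(.02,.03,.04):
  c=np.array([.581,.006]);r=atz(p,f(453,355),z)[:2]-c;g=atz(p,f(395,311),z)[:2]-c
  print(z,'red',hd(r),np.linalg.norm(r).round(3),'green',hd(g),np.linalg.norm(g).round(3))
```

```text
bar heading of marked end 100.1 mid [0.57976936 0.00521934 0.099     ]
0.02 red 178.0 0.052 green 104.1 0.051
0.03 red 177.2 0.054 green 106.1 0.052
0.04 red 176.4 0.055 green 107.9 0.053
```

```bash
python3 -c "
from rig import order
print(order.hand_in())"
```

```text
the job is handed in; nothing more can be done
None
```

I locked the clamp first, then pressed the lever down to its stop, let it return to the top, and handed the job in at about 14 s.

- **Clamp:** I pinched the yellow knob and turned it 72° clockwise, past the detent. From the last top picture its marked end is about 5° past the centre of the green dot. That puts the knob at roughly 1.44 rad, inside the locked range of 1.2 to 1.5.
- **Lever:** I pushed the T-bar down with the fingers closed until its height stalled at 0.191 m, where the stop is expected at 0.192 m. The vertical force rose to 56 N there, and the wrist limit is 120 N. The T-bar is back at its rest position in both cameras, within about 3 pixels.
- **Header:** I did not see the header seated directly. I take it to be home because the lever reached its stop.
- **Bystanders:** In the last pictures the jar, pliers, spool, screwdriver and meter look undisturbed. I checked this by eye and did not measure it. The robot ended clear of everything.

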